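# Catch tube stoppers from the dispenser and load them into the drawer steriliser

### The job

Load the stoppers into the steriliser: pull its drawer out to the stop, then take the steel pan by its handle and, holding it up off the bench under the stopper dispenser's chute, push the paddle back with the pan's rim until all six stoppers have slid into the pan. Then stand the pan with the stoppers upright in the open drawer, let go of it and push the drawer fully home. Leave the other things on the bench where they are.

Things in the scene. Friction and masses are not known exactly. Their poses are not given: they have to be found in the camera images.
- drawer (a joint): How far the steriliser's drawer is pulled out of its housing, m: 0 fully home, 0.2 at its stop. It slides straight out of the housing's front, towards the robot; about 2 N keeps it moving, no spring. It may start up to 30 mm ajar.
- steriliser: Fixed drawer-type bench steriliser: a low white box 172 wide, 270 deep, 138 high with its grey top plate, one full-width drawer; on the left or the right. Origin on the bench under the middle of the housing's front face; x points into the housing (away from the robot; the drawer comes out along -x), y to its left as seen from the robot, z up.
- drawer_handle (a point): Grip point of the drawer's handle, a round steel bar (11 mm thick, 110 long, along the steriliser's y) 35 mm in front of the drawer's white front (its axis), 35 mm below the housing's top. Axes as the steriliser's; moves with the drawer.
- drawer_floor (a point): On the drawer's flat inner floor (38 above the bench), at the foot of the white front, half way across. The inside runs from here 218 along +x and is 142 wide; side and back walls rise 46 above the floor, the white front 82. At the stop it is open from above over the first 200; the last 18 stay under the housing's top (underside 82 above the floor). Axes as the steriliser's; moves with the drawer.
- dispenser: Fixed steel stopper dispenser with clear sides, 325 tall, left or right. An open-topped chute, 76 wide inside, falls at 42 degrees to a lip facing the robot; a 31 high gate stands across the lip. The bench under the lip is free (foot plate from 60 behind it). Origin on the bench, 30 behind the lip, on the centre line; x away from the robot (chute runs down along -x), y left, z up.
- chute_lip (a point): Middle of the chute's lower edge, 135 above the bench. Stoppers leave it towards -x and land between 0 and about 70 mm in front of it. Axes as the dispenser's.
- gate (a joint): Angle of the sprung gate and paddle (one piece, axle at the chute's sides), rad: 0 shut, 0.5 fully open (stop). Pushing the paddle in the dispenser's +x swings it back and sinks the gate below the chute's floor; stoppers start to slide at about 0.35. It takes 1.5 N at first, about 3 N when open; the spring shuts it when let go.
- paddle (a point): Point on the paddle's front face for a rim to press, 85 above the bench, 31 in front of the lip when shut. Flat steel plate 96 wide, upright when shut, from 73 to 129 above the bench; fully open it leans back, top edge 99 above the bench, 19 behind the lip. With the pan's rim 80 to 95 above the bench the gate is fully open when the far rim is 20 to 30 behind the lip. Moves with the paddle.
- pan: Loose round steel sample pan, open on top: 114 across the rim, 102 across the foot, 58 high, wall and floor 3 thick, 0.22 kg, with a straight black handle. Origin under the middle of the pan, at its foot; the handle sticks out along -x, z up.
- pan_grip (a point): Grip point on the pan's black handle, 100 mm from the pan's middle, 44 above its foot. The handle is level, straight-sided, 14 wide, 18 tall, from 54 to 127 mm from the pan's middle. Axes as the pan's.
- pan_in (a point): Middle of the pan's inner floor, 3 mm above its foot. Axes as the pan's.
- stopper1_mid (a point): Stopper 1 of six alike: black plastic tube stopper, a 28 mm flange 9 thick under a tapered 22 mm plug, 30 long in all, 15 g; lies behind the gate in the chute. This point is on its axis, 12 mm above the flange's underside.
- stopper2_mid (a point): Stopper 2 of six alike: black plastic tube stopper, a 28 mm flange 9 thick under a tapered 22 mm plug, 30 long in all, 15 g; lies behind the gate in the chute. This point is on its axis, 12 mm above the flange's underside.
- stopper3_mid (a point): Stopper 3 of six alike: black plastic tube stopper, a 28 mm flange 9 thick under a tapered 22 mm plug, 30 long in all, 15 g; lies behind the gate in the chute. This point is on its axis, 12 mm above the flange's underside.
- stopper4_mid (a point): Stopper 4 of six alike: black plastic tube stopper, a 28 mm flange 9 thick under a tapered 22 mm plug, 30 long in all, 15 g; lies behind the gate in the chute. This point is on its axis, 12 mm above the flange's underside.
- stopper5_mid (a point): Stopper 5 of six alike: black plastic tube stopper, a 28 mm flange 9 thick under a tapered 22 mm plug, 30 long in all, 15 g; lies behind the gate in the chute. This point is on its axis, 12 mm above the flange's underside.
- stopper6_mid (a point): Stopper 6 of six alike: black plastic tube stopper, a 28 mm flange 9 thick under a tapered 22 mm plug, 30 long in all, 15 g; lies behind the gate in the chute. This point is on its axis, 12 mm above the flange's underside.
- wash_bottle: White squeeze wash bottle with a bent spout, 62 across, 180 tall; bystander. Origin under its middle.
- beaker: Clear beaker with white swabs, 68 across, 85 tall; bystander. Origin under its middle.
- petri_dish: Clear closed petri dish, 90 across, 14 high; bystander. Origin under its middle.
- reagent_bottle: White reagent bottle, 68 across, 150 tall; bystander. Origin under its middle.
- eraser: Small eraser in a sleeve, 38 x 19 x 12; bystander. Origin under its middle.
- forceps: Steel forceps lying on the bench, 110 long; bystander. Origin under its middle.
Mind the look-alikes: they are no part of the job. Leave any green or orange look-alike of the pan alone.

How it is judged:
On the way, in this order (a step that is already met when the one before it is completed fails the run):
1. the drawer is pulled out to its stop (within 8 mm) (value of joint drawer above 0.192 m), for 0.2 s.
2. the pan, held by the gripper, presses the dispenser's paddle (contact force between the fingers and pan above 1 N and contact force between pan and dispenser above 0.3 N and value of joint gate above 0.03 rad), for 0.02 s.
3. all six stoppers lie in the pan while the gripper holds it clear of the bench (horizontal distance between each of stopper1_mid, stopper2_mid, stopper3_mid, stopper4_mid, stopper5_mid, stopper6_mid and pan_in below 0.056 m and z of stopper1_mid in the frame of pan_in between 0 and 0.06 m and z of stopper2_mid in the frame of pan_in between 0 and 0.06 m and z of stopper3_mid in the frame of pan_in between 0 and 0.06 m and z of stopper4_mid in the frame of pan_in between 0 and 0.06 m and z of stopper5_mid in the frame of pan_in between 0 and 0.06 m and z of stopper6_mid in the frame of pan_in between 0 and 0.06 m and contact force between the fingers and pan above 1 N and height (world z) of pan above 0.012 m), for 0.2 s.
4. the pan with all six stoppers stands upright in the drawer, let go (horizontal distance between each of stopper1_mid, stopper2_mid, stopper3_mid, stopper4_mid, stopper5_mid, stopper6_mid and pan_in below 0.056 m and z of stopper1_mid in the frame of pan_in between 0 and 0.06 m and z of stopper2_mid in the frame of pan_in between 0 and 0.06 m and z of stopper3_mid in the frame of pan_in between 0 and 0.06 m and z of stopper4_mid in the frame of pan_in between 0 and 0.06 m and z of stopper5_mid in the frame of pan_in between 0 and 0.06 m and z of stopper6_mid in the frame of pan_in between 0 and 0.06 m and x of pan_in in the frame of drawer_floor between 0.04 and 0.18 m and y of pan_in in the frame of drawer_floor between -0.035 and 0.035 m and z of pan_in in the frame of drawer_floor below 0.012 m and angle between pan's own z axis and vertical below 0.12 rad and contact force between the fingers and pan below 0.1 N), for 0.2 s.
At the end, for the whole second after the job is handed in: The drawer is fully home (within 5 mm); the pan stands in it on the drawer's floor, upright (within 7 degrees), released and at rest, with all six stoppers inside the pan (all of step 4 and value of joint drawer below 0.005 m and linear speed of pan below 0.02 m/s); the robot touches nothing.
It fails at once if one of the other things on the bench is shifted by more than 30 mm (distance of any of wash_bottle, beaker, petri_dish, reagent_bottle, eraser, forceps from where it was at the start of the episode above 0.03 m).
It also fails if it takes over 69 s, if anything falls off the work surface, if the arm or the gripper's body presses on something with over 40 N, if the wrist force passes 120 N, or if a joint passes its speed limit or range.

### The arm

A 6-joint arm with a two-finger parallel gripper is mounted at the origin on the work surface. World frame = base frame: x ahead of the robot, y to its left, z up, the work surface at z = 0. Lengths are in m, angles in rad, forces in N, time in s.
With the tool pointing down it reaches from about 0.4 to 0.825 m from the base axis. Payload 7 kg.
Tool frame: the origin (TCP) lies at the very end of the fingers, on their centre line; the grasp point (between the pads) lies 19 mm behind it; z points along the fingers, y is the line along which they close (so a half turn about z gives the same grasp; the last joint's range is limited). The gripper opens to 88 mm and grips with 3 to 60 N. Pads are 19 mm wide; open, the fingers measure 130 mm over their backs; the gripper's body (78 mm by 193 mm) begins 47 mm behind the grasp point.
Start: joints at [1.629, 0.359, 0.012, 0, -1.224, -0.288], TCP at [0.154, 0.657, 0.227] pointing down, gripper open.
Joint ranges: [-3.07, 3.07], [-1.43, 2.12], [-1.02, 1.25], [-3.03, 1.67], [-3.05, -0], [-3.03, 3.03]. Speed limits (rad/s): [2.39, 2.39, 3.01, 3.14, 3.14, 3.14].

### API

Orientations are given as [roll, pitch, yaw] about the fixed x, y, z axes, in that order (R = Rz(yaw) Ry(pitch) Rx(roll)).
In Python, from station import arm gives the robot as it stands.
- The arm moves only by the tool step_arm, never from a script. Its argument "rows" is a list of rows, each a list of 5 numbers: the shift along the world's x, y, z in m, then the turn about the world's z in rad, then the finger opening in m, from 0 to 0.0876. In form: [[x, y, z, spin, gripper], ...]. A call has 1 to 20 rows; each row is the pose to reach, as a shift and turn from the pose commanded when the call began; what a row does not reach only later rows make up. A row lasts 1/10 s, in which the tool goes at most 50 mm and 8.59 degrees, less where a joint would pass 70% of its speed; a pose out of reach is approached as far as the arm can. A call with a gripper value outside its range is refused whole. The fingers move at their own pace and stop on an object; "newtons" is the grip in N (left out, the last holds). Time passes only in rows, so rows that repeat a pose let the fingers close. It gives the time, the measured TCP pose, the force, the opening and the grip force at its end, in the units of the state.
- arm.get_state(): the state, without advancing time (a new reading comes with each control period).
- arm.grab_frame(name): name is "scene" or "top" or "wrist"; returns a dict with "color" (480x640x3 uint8, blue, green, red), "vfov" (degrees; the focal length in pixels is half the picture's height over the tangent of half this angle, whatever the lens; pixels are square), "cx", "cy" (the principal point, pixels), "rvec" (rotation vector, rad) and "tvec" (3), from world to camera coordinates, as OpenCV has them. Camera axes: x right, y down, z forward; pixel columns grow to the right and rows downward; lengths in m; the calibration is good to about 2 mm. A picture is of the moment at which its call begins. There is no depth.
- arm.job_done(): hands the job in; it is judged then, once.
The state is a dict: "t": time; "q": joint angles; "qd": joint speeds; "joint_efforts": joint torques, N m; "eef_pos": TCP position; "ee_rot": TCP orientation; "force": force on the tool from outside, world axes, zero at the start; "moment": the same for the moment, N m; "width": finger opening in m; "gripper_force": force on a finger pad.
Only numpy, scipy, OpenCV 4.12 (cv2) and the standard library are available. Lean on these libraries where they do the work, as an engineer would, in place of code of your own. Each camera call takes 0.05 s, during which the arm holds its last target. There are 200 camera calls.

## Working session

There is one attempt and no reset: what is moved stays moved. The work goes in short steps, Python scripts to look and compute and a tool call to move; the robot and the scene stay as the last step left them, time stands still between calls to the robot, and variables do not carry over. Pictures are saved under pics/ and viewed, at most 10 in all, crops included, and the job is handed in when it is done.

Besides the shell and the picture viewer there is one more tool, called after ">>>" in YAML: its name, and indented under it one key for each argument. step_arm: Moves the arm, as the interface text tells. Its arguments: {"type":"object","properties":{"rows":{"type":"array"},"newtons":{"type":"number"}},"required":["rows"]}

```bash
mkdir -p pics; cat > h.py <<'E'
import numpy as np,cv2
from station import arm
def grab(n):
    f=arm.grab_frame(n);return f
def K(f):
    F=f["color"].shape[0]/2/np.tan(np.radians(f["vfov"])/2)
    return np.array([[F,0,f["cx"]],[0,F,f["cy"]],[0,0,1]])
def RT(f): return cv2.Rodrigues(np.array(f["rvec"],float))[0],np.array(f["tvec"],float).ravel()
def w(f,u,v,z):
    R,t=RT(f);d=R.T@np.linalg.inv(K(f))@[u,v,1];c=-R.T@t
    return c+d*(z-c[2])/d[2]
def px(f,P):
    return cv2.projectPoints(np.array(P,float).reshape(-1,3),np.array(f["rvec"],float),np.array(f["tvec"],float),K(f),None)[0].reshape(-1,2)
E
python3 - <<'E'
from h import *
import pickle
for n in("scene","top"):
    f=grab(n);pickle.dump(f,open(n+"0.pkl","wb"));cv2.imwrite(f"pics/{n}0.png",f["color"]);R,t=RT(f);print(n,f["vfov"],f["cx"],f["cy"],-R.T@t,R.round(2).tolist())
print(arm.get_state())
E
```

```text
scene 48.962880576108454 315.36155286819576 235.1306436828132 [0.84951374 0.66869372 1.27730207] [[-0.88, 0.48, 0.01], [0.39, 0.74, -0.55], [-0.27, -0.48, -0.83]]
top 51.66573479032763 319.30680398167993 235.68253445896843 [0.29805448 0.00387107 1.29064624] [[0.01, -1.0, 0.0], [-0.99, -0.01, -0.16], [0.16, 0.0, -0.99]]
{'t': 0.1, 'q': array([ 1.62909397e+00,  3.59320208e-01,  1.11628328e-02, -2.95071826e-04,
       -1.22411638e+00, -2.88133069e-01]), 'qd': array([ 0.0006147 , -0.00188834,  0.00152794,  0.00081804,  0.00209077,
       -0.00100569]), 'joint_efforts': array([-1.81631367e-03, -5.84157908e+01,  2.93753582e+01,  7.01550096e+00,
        1.01966097e-02, -6.09432027e-05]), 'eef_pos': array([0.15368661, 0.65682324, 0.22572099]), 'ee_rot': array([ 3.14009730e+00, -1.53898846e-04, -2.29935776e-01]), 'force': array([-0.75828005, -0.01503555,  0.1008553 ]), 'moment': array([ 0.04971141,  0.01307395, -0.06610775]), 'gripper_force': 0.0, 'width': 0.0873238532688314}
```

View pics/top0.png

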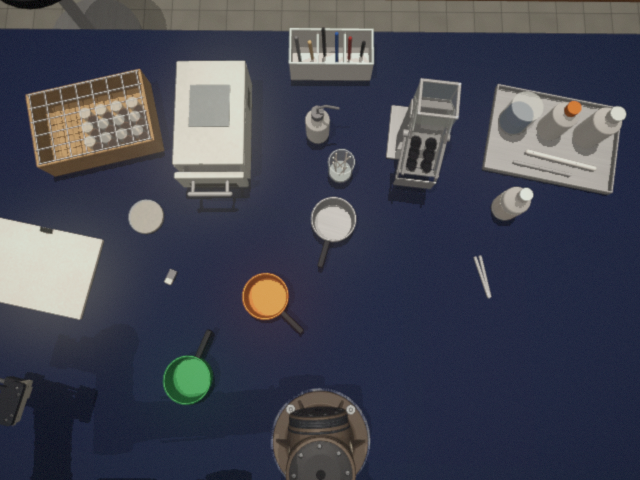

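View pics/scene0.png

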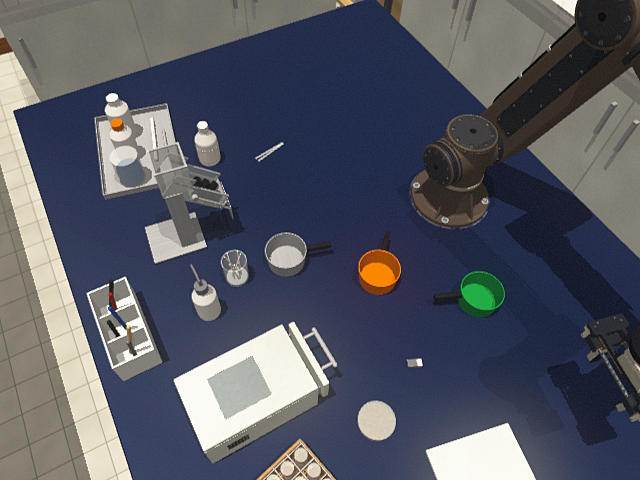

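The top view shows three pans: steel (333,220), orange (266,297) and green (188,380). The grey steel one fits the description. The steriliser is at (212,125) with its handle bar at (210,192), and the dispenser is at (425,135) with its lip near (417,183). I'll confirm in one enlarged crop.

```bash
python3 - <<'E'
from h import *
c=cv2.imread("pics/top0.png")[60:285,165:465]
cv2.imwrite("pics/crop0.png",cv2.resize(c,(798,598),interpolation=cv2.INTER_CUBIC))
E
```

```text
(no output)
```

View pics/crop0.png

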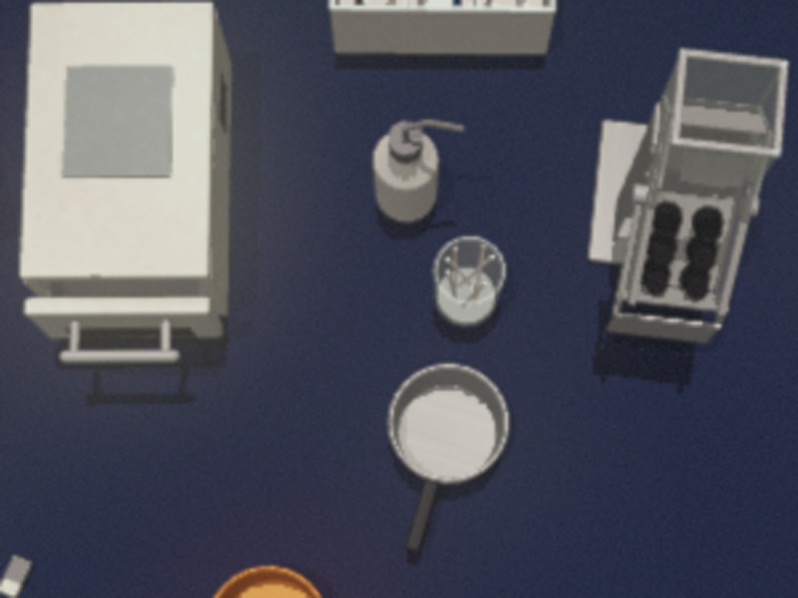

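The crop confirms the grey steel pan: rim centre about (449,424) in the crop, handle end (413,548), standing alone. The handle bar runs (62,356)-(178,355), the housing's front top edge (22,277)-(208,277), and the paddle's top edge about (615,317)-(722,327).

```bash
python3 - <<'E'
from h import *
import pickle
f=pickle.load(open("top0.pkl","rb"))
c=lambda u,v,z:w(f,165+u/2.66-.3,60+v/2.658-.3,z).round(4)
for n,a in dict(hA=(62,356,.103),hB=(178,355,.103),sA=(22,277,.138),sB=(208,277,.138),sC=(33,4,.138),sD=(213,4,.138),padA=(615,317,.129),padB=(722,327,.129),padbA=(608,332,.073),padbB=(718,342,.073),rim=(449,424,.058),rimL=(388,424,.058),rimR=(509,424,.058),rimT=(449,364,.058),rimB=(449,483,.058),hbase=(433,483,.053),hend=(413,548,.053),dtopA=(683,52,.325),dtopB=(785,62,.325),dtopC=(778,155,.325),dtopD=(672,142,.325)).items(): print(n,c(*a))
g=pickle.load(open("scene0.pkl","rb"))
# check in scene
for n,a in dict(rim=(286,247,.058),hend=(329,246,.053),hA=(333,367,.103),hB=(308,332,.103)).items(): print(n,w(g,*a).round(4))
E
```

```text
hA [0.5958 0.329  0.103 ]
hB [0.5977 0.2217 0.103 ]
sA [0.6604 0.3596 0.138 ]
sB [0.6619 0.1908 0.138 ]
sC [0.9271 0.3644 0.138 ]
sD [0.9287 0.1952 0.138 ]
padA [ 0.6304 -0.1793  0.129 ]
padB [ 0.6219 -0.2764  0.129 ]
padbA [ 0.6316 -0.1813  0.073 ]
padbB [ 0.6227 -0.2857  0.073 ]
rim [ 0.5438 -0.0307  0.058 ]
rimL [0.5433 0.0274 0.058 ]
rimR [ 0.5444 -0.0878  0.058 ]
rimT [ 0.6026 -0.0304  0.058 ]
rimB [ 0.4869 -0.0309  0.058 ]
hbase [ 0.4876 -0.0159  0.053 ]
hend [0.4254 0.0026 0.053 ]
dtopA [ 0.7893 -0.2051  0.325 ]
dtopB [ 0.7817 -0.2847  0.325 ]
dtopC [ 0.7049 -0.2764  0.325 ]
dtopD [ 0.7147 -0.1948  0.325 ]
rim [ 0.5376 -0.0375  0.058 ]
hend [0.4305 0.0123 0.053 ]
hA [0.6008 0.3299 0.103 ]
hB [0.6108 0.227  0.103 ]
```

>>> step_arm:
  rows:
    - [0.451, -0.381, -0.02, 0.245, 0.0]
    - [0.451, -0.381, -0.02, 0.245, 0.0]
    - [0.451, -0.381, -0.02, 0.245, 0.0]
    - [0.451, -0.381, -0.02, 0.245, 0.0]
    - [0.451, -0.381, -0.02, 0.245, 0.0]
    - [0.451, -0.381, -0.02, 0.245, 0.0]
    - [0.451, -0.381, -0.02, 0.245, 0.0]
    - [0.451, -0.381, -0.02, 0.245, 0.0]
    - [0.451, -0.381, -0.02, 0.245, 0.0]
    - [0.451, -0.381, -0.02, 0.245, 0.0]
    - [0.451, -0.381, -0.02, 0.245, 0.0]
    - [0.451, -0.381, -0.02, 0.245, 0.0]
    - [0.451, -0.381, -0.02, 0.245, 0.0]
    - [0.451, -0.381, -0.02, 0.245, 0.0]
    - [0.451, -0.381, -0.02, 0.245, 0.0]
    - [0.451, -0.381, -0.02, 0.245, 0.0]

```text
t: 1.7
eef_pos: [0.604, 0.2771, 0.2067]
ee_rot: [-3.141, -0.0, 0.017]
force: [-0.1, 0.5, 0.1]
width: 0.0005
gripper_force: 0.0
```

```bash
python3 - <<'E'
from h import *
import pickle
f=grab("wrist");pickle.dump(f,open("w1.pkl","wb"))
s=grab("scene");R,t=RT(f);print(f["vfov"],-R.T@t,R.round(2).tolist())
c=cv2.resize(s["color"][130:230,140:250],(396,360),interpolation=cv2.INTER_CUBIC)
o=np.zeros((480,800,3),np.uint8);o[:360,:396]=c
o[:303,396:800]=cv2.resize(f["color"],(404,303));cv2.imwrite("pics/w1.png",o)
print(arm.get_state()["eef_pos"],arm.get_state()["ee_rot"])
E
```

```text
66.06377516605744 [0.68433794 0.2789847  0.36413893] [[0.02, -1.0, -0.0], [-0.95, -0.02, 0.3], [-0.3, -0.0, -0.95]]
[0.60412232 0.27721368 0.20690615] [-3.14127550e+00 -3.43028287e-04  1.68517602e-02]
```

View pics/w1.png

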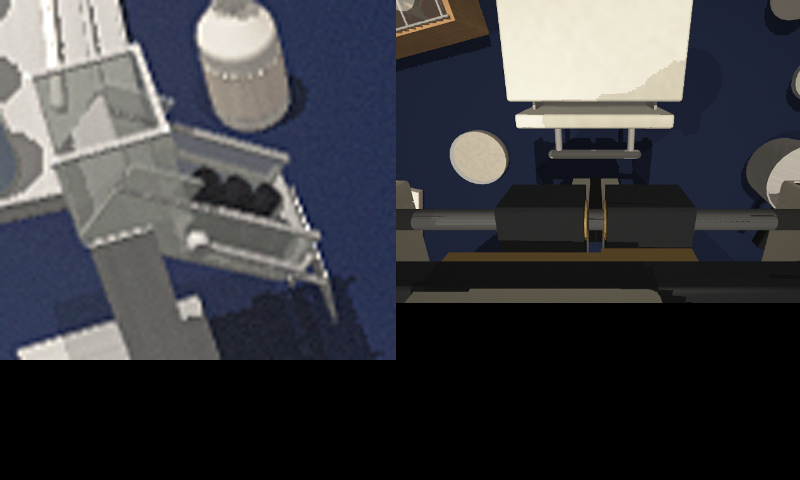

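The wrist image shows the bar at about (315,245) full-scale, the front panel's outer top edge at row about 203, and the drawer slightly ajar. The scene crop shows the dispenser's paddle hanging as a thin plate in front of the lip.

```bash
python3 - <<'E'
from h import *
import pickle
f=pickle.load(open("w1.pkl","rb"));i=f["color"]
g=cv2.cvtColor(i,cv2.COLOR_BGR2GRAY).astype(int)
for u in (300,330): print(list(zip(range(150,262,2),g[150:262:2,u-2:u+3].mean(1).astype(int))))
for v,z in((203,.12),(244.7,.103),(160,.138)): print(v,w(f,315.2,v,z).round(4))
print(w(f,(549-396)*1.584,244.7,.103),w(f,(641-396)*1.584,244.7,.103))
E
```

```text
[(150, np.int64(237)), (152, np.int64(237)), (154, np.int64(237)), (156, np.int64(237)), (158, np.int64(212)), (160, np.int64(156)), (162, np.int64(80)), (164, np.int64(81)), (166, np.int64(85)), (168, np.int64(94)), (170, np.int64(116)), (172, np.int64(113)), (174, np.int64(112)), (176, np.int64(114)), (178, np.int64(111)), (180, np.int64(119)), (182, np.int64(198)), (184, np.int64(211)), (186, np.int64(214)), (188, np.int64(212)), (190, np.int64(209)), (192, np.int64(208)), (194, np.int64(207)), (196, np.int64(204)), (198, np.int64(203)), (200, np.int64(200)), (202, np.int64(161)), (204, np.int64(26)), (206, np.int64(33)), (208, np.int64(33)), (210, np.int64(33)), (212, np.int64(33)), (214, np.int64(33)), (216, np.int64(33)), (218, np.int64(32)), (220, np.int64(16)), (222, np.int64(16)), (224, np.int64(16)), (226, np.int64(17)), (228, np.int64(17)), (230, np.int64(16)), (232, np.int64(16)), (234, np.int64(15)), (236, np.int64(24)), (238, np.int64(78)), (240, np.int64(80)), (242, np.int64(81)), (244, np.int64(88)), (246, np.int64(79)), (248, np.int64(78)), (250, np.int64(73)), (252,
[... 752 characters left out ...]
, (210, np.int64(34)), (212, np.int64(32)), (214, np.int64(33)), (216, np.int64(34)), (218, np.int64(32)), (220, np.int64(16)), (222, np.int64(17)), (224, np.int64(15)), (226, np.int64(15)), (228, np.int64(17)), (230, np.int64(16)), (232, np.int64(17)), (234, np.int64(16)), (236, np.int64(24)), (238, np.int64(78)), (240, np.int64(80)), (242, np.int64(82)), (244, np.int64(88)), (246, np.int64(80)), (248, np.int64(78)), (250, np.int64(73)), (252, np.int64(12)), (254, np.int64(17)), (256, np.int64(16)), (258, np.int64(17)), (260, np.int64(17))]
203 [0.6314 0.2788 0.12  ]
244.7 [0.596  0.2783 0.103 ]
160 [0.6617 0.2793 0.138 ]
[0.59500155 0.3327089  0.103     ] [0.59690924 0.22391008 0.103     ]
```

>>> step_arm:
  rows:
    - [0.0125, 0.001, 0, 0, 0]
    - [0.0125, 0.001, -0.03, 0, 0]
    - [0.0125, 0.001, -0.06, 0, 0]
    - [0.0125, 0.001, -0.09, 0, 0]
    - [0.0125, 0.001, -0.12, 0, 0]
    - [0.0125, 0.001, -0.12, 0, 0]
    - [0.0125, 0.001, -0.12, 0, 0]

```text
t: 2.5
eef_pos: [0.6177, 0.2775, 0.0868]
ee_rot: [3.141, 0.0, 0.016]
force: [0.5, -0.6, 0.3]
width: 0.0004
gripper_force: 0.0
```

>>> step_arm:
  rows:
    - [-0.01, 0, 0, 0, 0]
    - [-0.025, 0, 0, 0, 0]
    - [-0.04, -0.001, 0, 0, 0]
    - [-0.055, -0.001, 0, 0, 0]
    - [-0.07, -0.001, 0, 0, 0]
    - [-0.085, -0.001, 0, 0, 0]
    - [-0.1, -0.002, 0, 0, 0]
    - [-0.115, -0.002, 0, 0, 0]
    - [-0.13, -0.002, 0, 0, 0]
    - [-0.145, -0.002, 0, 0, 0]
    - [-0.155, -0.0025, 0, 0, 0]
    - [-0.165, -0.0025, 0, 0, 0]
    - [-0.17, -0.0025, 0, 0, 0]
    - [-0.175, -0.003, 0, 0, 0]
    - [-0.175, -0.003, 0, 0, 0]

```text
t: 4.0
eef_pos: [0.4414, 0.2739, 0.0862]
ee_rot: [3.141, 0.001, 0.015]
force: [0.8, -0.2, 0.0]
width: 0.0005
gripper_force: 0.0
```

>>> step_arm:
  rows:
    - [-0.004, 0, 0, 0, 0]
    - [-0.007, 0, 0, 0, 0]
    - [-0.01, 0, 0, 0, 0]
    - [-0.01, 0, 0, 0, 0]

```text
t: 4.4
eef_pos: [0.4317, 0.2739, 0.0863]
ee_rot: [3.141, 0.001, 0.015]
force: [-0.1, 0.9, -0.1]
width: 0.0005
gripper_force: 0.0
```

>>> step_arm:
  rows:
    - [-0.003, 0, 0, 0, 0]
    - [-0.006, 0, 0, 0, 0]
    - [-0.009, 0, 0, 0, 0]

```text
t: 4.7
eef_pos: [0.4266, 0.2744, 0.0868]
ee_rot: [-3.141, -0.006, 0.017]
force: [40.6, -11.3, -25.3]
width: 0.0004
gripper_force: 20.0
```

```bash
python3 - <<'E'
from h import *
import pickle
f=grab("wrist");pickle.dump(f,open("w2.pkl","wb"));s=grab("top");pickle.dump(s,open("t2.pkl","wb"))
o=np.zeros((480,800,3),np.uint8);o[:300,:400]=cv2.resize(f["color"],(400,300));o[:480,400:]=cv2.resize(s["color"][50:290,150:350],(400,480),interpolation=cv2.INTER_CUBIC);cv2.imwrite("pics/w2.png",o)
E
```

```text
(no output)
```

View pics/w2.png

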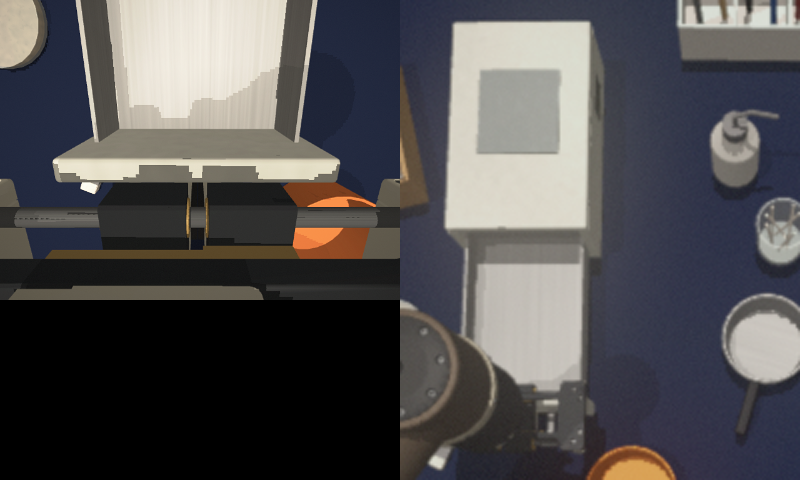

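The drawer is at its stop: 40 N of pull, and both views show it fully out. Now I'll free the hook, rise, and measure the drawer's front panel.

>>> step_arm:
  rows:
    - [0.01, 0, 0, 0, 0]
    - [0.01, 0, 0, 0, 0]
    - [0.01, 0, 0, 0, 0]
    - [0.01, 0, 0.04, 0, 0]
    - [0.01, 0, 0.09, 0, 0]
    - [0.01, 0, 0.12, 0, 0.02]
    - [0.01, 0, 0.12, 0, 0.04]

```text
t: 5.5
eef_pos: [0.4346, 0.2762, 0.2117]
ee_rot: [-3.135, -0.006, 0.016]
force: [0.4, 0.3, 0.7]
width: 0.0115
gripper_force: 0.0
```

```bash
python3 - <<'E'
from h import *
import pickle
f=pickle.load(open("w2.pkl","rb"));
g=cv2.cvtColor(f["color"],cv2.COLOR_BGR2GRAY).astype(int)
for u in (250,400): print(list(g[195:300:2,u-2:u+3].mean(1).astype(int)))
for v in (253,255,291): print(v,w(f,315,v,.12).round(4))
print(w(f,315,208,.038).round(4))
f=grab("wrist");pickle.dump(f,open("w3.pkl","wb"));cv2.imwrite("pics/w3.png",f["color"])
g=cv2.cvtColor(f["color"],cv2.COLOR_BGR2GRAY).astype(int)
print("side",list(g[100,100:540:3]))
E
```

```text
[np.int64(189), np.int64(188), np.int64(187), np.int64(187), np.int64(187), np.int64(184), np.int64(122), np.int64(126), np.int64(126), np.int64(126), np.int64(127), np.int64(129), np.int64(126), np.int64(126), np.int64(128), np.int64(126), np.int64(127), np.int64(126), np.int64(126), np.int64(126), np.int64(125), np.int64(125), np.int64(125), np.int64(125), np.int64(125), np.int64(127), np.int64(129), np.int64(130), np.int64(127), np.int64(158), np.int64(197), np.int64(214), np.int64(219), np.int64(224), np.int64(226), np.int64(113), np.int64(115), np.int64(116), np.int64(115), np.int64(116), np.int64(116), np.int64(116), np.int64(116), np.int64(116), np.int64(115), np.int64(116), np.int64(115), np.int64(112), np.int64(105), np.int64(25), np.int64(27), np.int64(28), np.int64(28)]
[np.int64(186), np.int64(185), np.int64(185), np.int64(184), np.int64(183), np.int64(182), np.int64(120), np.int64(125), np.int64(126), np.int64(124), np.int64(124), np.int64(124), np.int64(125), np.int64(124), np.int64(124), np.int64(125), np.int64(127), np.int64(126), np.int64(124), np.int64(123), np.int6
[... 2029 characters left out ...]
nt64(235), np.int64(238), np.int64(236), np.int64(235), np.int64(83), np.int64(85), np.int64(83), np.int64(86), np.int64(66), np.int64(230), np.int64(39), np.int64(39), np.int64(38), np.int64(39), np.int64(38), np.int64(37), np.int64(38), np.int64(39), np.int64(37), np.int64(37), np.int64(38), np.int64(35), np.int64(36), np.int64(39), np.int64(39), np.int64(38), np.int64(38), np.int64(38), np.int64(36), np.int64(38), np.int64(36), np.int64(39), np.int64(39), np.int64(38), np.int64(39), np.int64(38), np.int64(37), np.int64(37), np.int64(37), np.int64(37), np.int64(42), np.int64(44), np.int64(41), np.int64(43), np.int64(44), np.int64(44), np.int64(42), np.int64(44), np.int64(43), np.int64(44)]
```

View pics/w3.png

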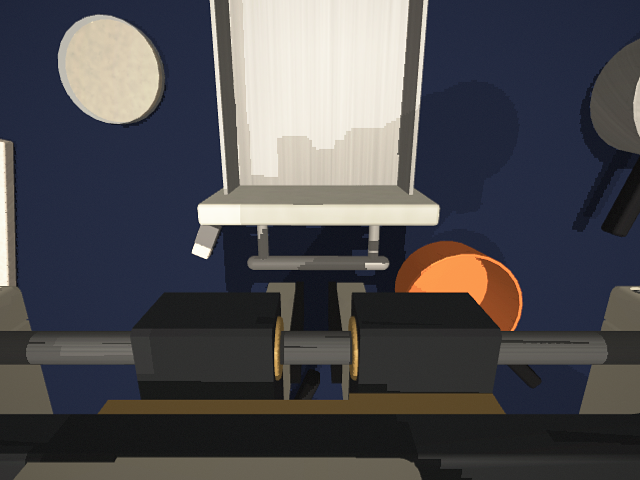

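The drawer front sits at x≈0.460 (inner foot) and nothing was disturbed. Next, to hover over the steel pan's handle.

>>> step_arm:
  rows:
    - [0.012, -0.28, 0.0, -0.29, 0.06]
    - [0.012, -0.28, 0.0, -0.29, 0.06]
    - [0.012, -0.28, 0.0, -0.29, 0.06]
    - [0.012, -0.28, 0.0, -0.29, 0.06]
    - [0.012, -0.28, 0.0, -0.29, 0.06]
    - [0.012, -0.28, 0.0, -0.29, 0.06]
    - [0.012, -0.28, 0.0, -0.29, 0.06]
    - [0.012, -0.28, 0.0, -0.29, 0.06]
    - [0.012, -0.28, 0.0, -0.29, 0.06]

```text
t: 6.45
eef_pos: [0.4449, -0.0052, 0.206]
ee_rot: [3.141, 0.001, -0.274]
force: [0.2, 0.3, 0.9]
width: 0.0598
gripper_force: 0.0
```

```bash
python3 - <<'E'
from h import *
import pickle
f=pickle.load(open("w3.pkl","rb"))
print("walls",w(f,240,187,.038).round(4),w(f,405,187,.038).round(4),w(f,318,188,.12).round(4))
f=grab("wrist");pickle.dump(f,open("w4.pkl","wb"));cv2.imwrite("pics/w4.png",f["color"])
t=arm.grab_frame("top")["color"];t0=cv2.imread("pics/top0.png")
# eraser drift
for i in(t0,t):
    c=i[260:295,155:185].min(2)>120;v,u=np.nonzero(c);print("eraser",u.mean()+155,v.mean()+260,len(u))
E
```

```text
walls [0.4576 0.3472 0.038 ] [0.4602 0.1983 0.038 ] [0.4718 0.2768 0.12  ]
eraser 169.90721649484536 276.74226804123714 97
eraser nan nan 0<stdin>:9: RuntimeWarning: Mean of empty slice.
  ret = ret.dtype.type(ret / rcount)
```

View pics/w4.png

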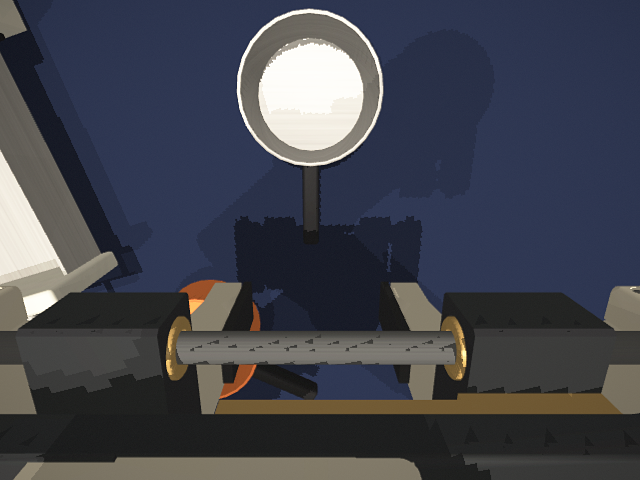

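The steel pan's rim centre is at (310,88) and its handle end at (311,242), in line with the gripper. The orange pan sits near the left finger, so I'll check the clearance.

```bash
python3 - <<'E'
from h import *
import pickle
f=pickle.load(open("w4.pkl","rb"));t=pickle.load(open("top0.pkl","rb"));w3=pickle.load(open("w3.pkl","rb"))
for n,a in dict(rim=(310,88,.058),rt=(310,10,.058),rb=(310,165,.058),rl=(237,88,.058),rr=(383,88,.058),hend=(311,240,.053),hL=(304,200,.053),hR=(319,200,.053)).items():print(n,w(f,*a).round(4))
print("orange",w(t,266,297,.058),w(t,300,330,.053),"eraser0",w(t,169.9,276.7,.012),"now", [w(w3,*p,.012).round(3) for p in((193,250),(207,258),(218,228),(200,228))])
E
```

```text
rim [ 0.5463 -0.0285  0.058 ]
rt [ 0.5971 -0.0431  0.058 ]
rb [ 0.49   -0.0124  0.058 ]
rl [0.5616 0.0256 0.058 ]
rr [ 0.5311 -0.0826  0.058 ]
hend [0.4262 0.005  0.053 ]
hL [0.4624 0.0009 0.053 ]
hR [ 0.459  -0.0115  0.053 ]
orange [0.34657287 0.13514785 0.058     ] [0.26712658 0.0501499  0.053     ] eraser0 [0.39812812 0.38918031 0.012     ] now [array([0.387, 0.404, 0.012]), array([0.379, 0.39 , 0.012]), array([0.411, 0.377, 0.012]), array([0.411, 0.395, 0.012])]
```

>>> step_arm:
  newtons: 40
  rows:
    - [0.004, 0.004, -0.04, 0, 0.06]
    - [0.004, 0.004, -0.08, 0, 0.06]
    - [0.004, 0.004, -0.12, 0, 0.06]
    - [0.004, 0.004, -0.15, 0, 0.06]
    - [0.004, 0.004, -0.17, 0, 0.06]
    - [0.004, 0.004, -0.179, 0, 0.06]
    - [0.004, 0.004, -0.179, 0, 0.06]
    - [0.004, 0.004, -0.179, 0, 0.0]
    - [0.004, 0.004, -0.179, 0, 0.0]
    - [0.004, 0.004, -0.179, 0, 0.0]
    - [0.004, 0.004, -0.179, 0, 0.0]
    - [0.004, 0.004, -0.179, 0, 0.0]
    - [0.004, 0.004, -0.179, 0, 0.0]

```text
t: 7.85
eef_pos: [0.4494, -0.0018, 0.0278]
ee_rot: [-3.141, -0.0, -0.275]
force: [0.7, -0.1, -0.3]
width: 0.0174
gripper_force: 0.0
```

>>> step_arm:
  newtons: 60
  rows:
    - [0, 0, 0, 0, 0]
    - [0, 0, 0, 0, 0]
    - [0, 0, 0, 0, 0]
    - [0, 0, 0.01, 0, 0]
    - [0, 0, 0.029, 0, 0]
    - [-0.01, -0.04, 0.029, 0.03, 0]
    - [-0.02, -0.08, 0.029, 0.07, 0]
    - [-0.03, -0.12, 0.029, 0.12, 0]
    - [-0.035, -0.16, 0.029, 0.174, 0]
    - [-0.035, -0.19, 0.029, 0.174, 0]
    - [-0.035, -0.205, 0.029, 0.174, 0]
    - [-0.035, -0.205, 0.029, 0.174, 0]

```text
t: 9.05
eef_pos: [0.4137, -0.2083, 0.0567]
ee_rot: [3.142, 0.001, -0.104]
force: [0.4, 1.0, -2.8]
width: 0.0138
gripper_force: 60.0
```

```bash
python3 - <<'E'
from h import *
import pickle
f=grab("wrist");pickle.dump(f,open("w5.pkl","wb"));s=grab("scene");pickle.dump(s,open("s5.pkl","wb"))
R,t=RT(f);print(-R.T@t)
o=np.zeros((600,800,3),np.uint8);o[:300,:400]=cv2.resize(f["color"],(400,300));o[:600,400:]=cv2.resize(s["color"][130:280,150:250],(400,600),interpolation=cv2.INTER_CUBIC)
t=grab("top");pickle.dump(t,open("t5.pkl","wb"));o[300:,:400]=cv2.resize(t["color"][100:250,360:460],(200*2,300))
cv2.imwrite("pics/w5.png",o)
E
```

```text
[ 0.49368704 -0.2161905   0.21407485]
```

View pics/w5.png

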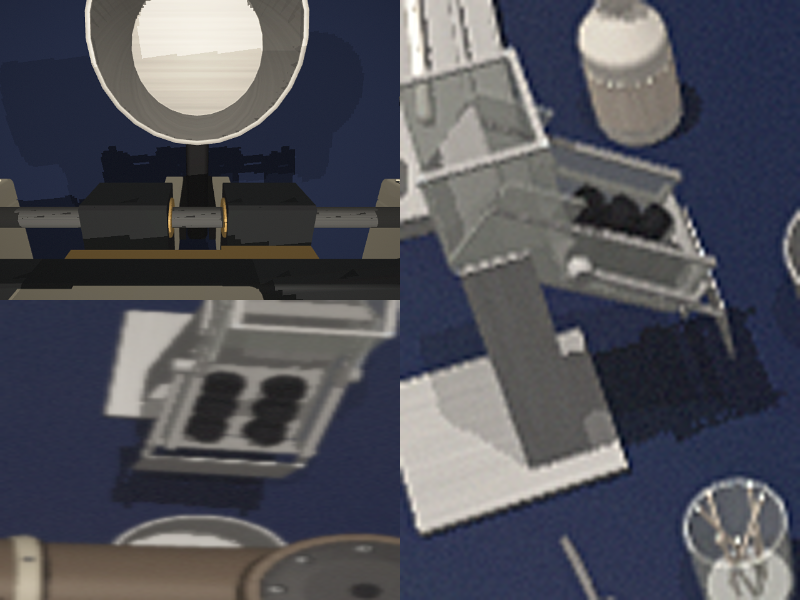

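The pan is held level and clear of the bench (wrist view). In the scene crop the paddle's lower near corner is at about scene px (233,219), and its upper end at about (228.5,195.5).

```bash
python3 - <<'E'
from h import *
import pickle
s=pickle.load(open("s5.pkl","rb"));t=pickle.load(open("t5.pkl","rb"));t0=pickle.load(open("top0.pkl","rb"))
print("padlow",w(s,233.2,219.2,.073));print("top",w(s,228.5,195.5,.129),w(s,228.5,195.5,.158))
ft=lambda a,b,z:w(t,360+a/4,100+(b-300)/2,z).round(4)
print("t5 band", [ft(*p) for p in((150,455,.158),(310,462,.158),(150,455,.129),(310,462,.129),(138,470,.073),(298,476,.073))])
yaw=-.1;X=np.array([np.cos(yaw),np.sin(yaw),0]);Y=np.array([-np.sin(yaw),np.cos(yaw),0])
for lx in(.635,.645,.655):
    L=np.array([lx,-.2296+(.65-lx)*.1,.135]);P=[L-.031*X+.048*Y+[0,0,-.062],L-.031*X+.048*Y+[0,0,-.006],L-.021*X+.038*Y+[0,0,.023]]
    print(lx,px(s,P).round(1).tolist(),px(t0,[p-[0,0,0] for p in P]).round(1).tolist())
print("rim far in hand",w(t,360+200/4,100+(516-300)/2,.087))
E
```

```text
padlow [ 0.6299895  -0.18000594  0.073     ]
top [ 0.61953332 -0.21975731  0.129     ] [ 0.6253414  -0.19731977  0.158     ]
t5 band [array([ 0.6257, -0.1786,  0.158 ]), array([ 0.618 , -0.2728,  0.158 ]), array([ 0.6341, -0.1833,  0.129 ]), array([ 0.6262, -0.2799,  0.129 ]), array([ 0.6306, -0.1844,  0.073 ]), array([ 0.6237, -0.2854,  0.073 ])]
0.635 [[240.5, 217.0], [238.4, 205.0], [232.4, 196.9]] [[391.8, 193.3], [395.2, 187.5], [401.6, 180.7]]
0.645 [[237.1, 218.1], [234.8, 206.1], [228.8, 198.0]] [[392.2, 189.4], [395.5, 183.5], [402.0, 176.6]]
0.655 [[233.7, 219.3], [231.3, 207.3], [225.2, 199.1]] [[392.5, 185.6], [395.9, 179.5], [402.3, 172.5]]
rim far in hand [ 0.56818622 -0.21977239  0.087     ]
```

>>> step_arm:
  rows:
    - [0.02, -0.003, 0, 0, 0]
    - [0.04, -0.005, 0, 0, 0]
    - [0.05, -0.006, 0, 0, 0]
    - [0.056, -0.007, 0, 0, 0]
    - [0.062, -0.008, 0, 0, 0]
    - [0.068, -0.009, 0, 0, 0]
    - [0.074, -0.01, 0, 0, 0]
    - [0.074, -0.01, 0, 0, 0]

```text
t: 10.0
eef_pos: [0.4881, -0.2168, 0.0562]
ee_rot: [3.142, 0.001, -0.101]
force: [-2.6, 0.2, -3.5]
width: 0.0133
gripper_force: 60.0
```

>>> step_arm:
  rows:
    - [0.006, -0.0005, 0, 0, 0]
    - [0.012, -0.001, 0, 0, 0]
    - [0.018, -0.0015, 0, 0, 0]
    - [0.024, -0.002, 0, 0, 0]
    - [0.03, -0.0025, 0, 0, 0]
    - [0.035, -0.003, 0, 0, 0]
    - [0.035, -0.003, 0, 0, 0]
    - [0.035, -0.003, 0, 0, 0]
    - [0.035, -0.003, 0, 0, 0]
    - [0.035, -0.003, 0, 0, 0]

```text
t: 11.0
eef_pos: [0.523, -0.2197, 0.0565]
ee_rot: [-3.141, 0.0, -0.101]
force: [-2.6, 0.2, -6.3]
width: 0.0136
gripper_force: 60.0
```

Force shows the paddle pushed. Looking into the pan now.

```bash
python3 - <<'E'
from h import *
import pickle
f=grab("wrist");s=grab("scene");t=grab("top")
o=np.zeros((600,800,3),np.uint8);o[:300,:400]=cv2.resize(f["color"],(400,300));o[:600,400:]=cv2.resize(s["color"][130:280,150:250],(400,600),interpolation=cv2.INTER_CUBIC)
o[300:,:400]=cv2.resize(t["color"][100:250,330:530],(400,300))
cv2.imwrite("pics/w6.png",o);print(arm.get_state()["force"])
E
```

```text
[-1.62271746  0.31078932 -5.32043672]
```

View pics/w6.png

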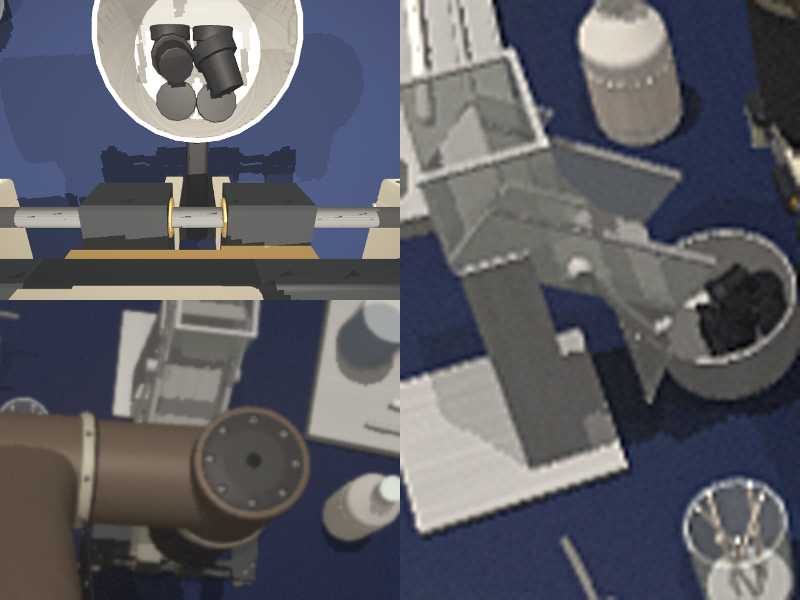

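All six stoppers are in the pan (wrist (150-240, 25-120)), and the chute is empty in the scene crop. Backing off, lifting and carrying to the drawer.

>>> step_arm:
  rows:
    - [-0.01, 0.001, 0, 0, 0]
    - [-0.025, 0.0025, 0, 0, 0]
    - [-0.045, 0.0045, 0, 0, 0]
    - [-0.065, 0.0065, 0, 0, 0]
    - [-0.08, 0.008, 0.01, 0, 0]
    - [-0.08, 0.008, 0.03, 0, 0]
    - [-0.08, 0.01, 0.06, 0, 0]
    - [-0.08, 0.025, 0.09, 0, 0]
    - [-0.08, 0.045, 0.12, 0, 0]
    - [-0.08, 0.07, 0.14, 0, 0]
    - [-0.075, 0.1, 0.148, 0.02, 0]
    - [-0.07, 0.13, 0.148, 0.03, 0]
    - [-0.065, 0.16, 0.148, 0.04, 0]
    - [-0.06, 0.19, 0.148, 0.05, 0]
    - [-0.055, 0.22, 0.148, 0.06, 0]
    - [-0.05, 0.25, 0.148, 0.07, 0]
    - [-0.045, 0.28, 0.148, 0.08, 0]
    - [-0.04, 0.31, 0.148, 0.09, 0]
    - [-0.04, 0.34, 0.148, 0.1, 0]
    - [-0.04, 0.37, 0.148, 0.11, 0]

```text
t: 13.15
eef_pos: [0.4841, 0.1521, 0.2058]
ee_rot: [-3.139, -0.004, 0.01]
force: [0.8, -0.7, -2.8]
width: 0.0138
gripper_force: 60.0
```

>>> step_arm:
  rows:
    - [0.002, 0.03, 0, 0.01, 0]
    - [0.005, 0.06, 0, 0.01, 0]
    - [0.008, 0.09, 0, 0.01, 0]
    - [0.011, 0.11, 0, 0.01, 0]
    - [0.012, 0.12, 0, 0.01, 0]
    - [0.012, 0.125, 0, 0.01, 0]
    - [0.012, 0.125, 0, 0.01, 0]

```text
t: 13.85
eef_pos: [0.4953, 0.2752, 0.2046]
ee_rot: [-3.141, -0.0, 0.019]
force: [0.0, -0.5, -2.6]
width: 0.0136
gripper_force: 60.0
```

```bash
python3 - <<'E'
from h import *
import pickle
f=grab("wrist");t=grab("top");s=grab("scene");pickle.dump((f,t,s),open("w7.pkl","wb"))
o=np.zeros((600,800,3),np.uint8);o[:300,:400]=cv2.resize(f["color"],(400,300));o[300:,:400]=cv2.resize(t["color"][100:250,150:350],(400,300))
o[:450,400:]=cv2.resize(s["color"][240:465,180:380],(400,450))
cv2.imwrite("pics/w7.png",o);print(arm.get_state()["eef_pos"])
E
```

```text
[0.49524051 0.27436171 0.20470414]
```

View pics/w7.png

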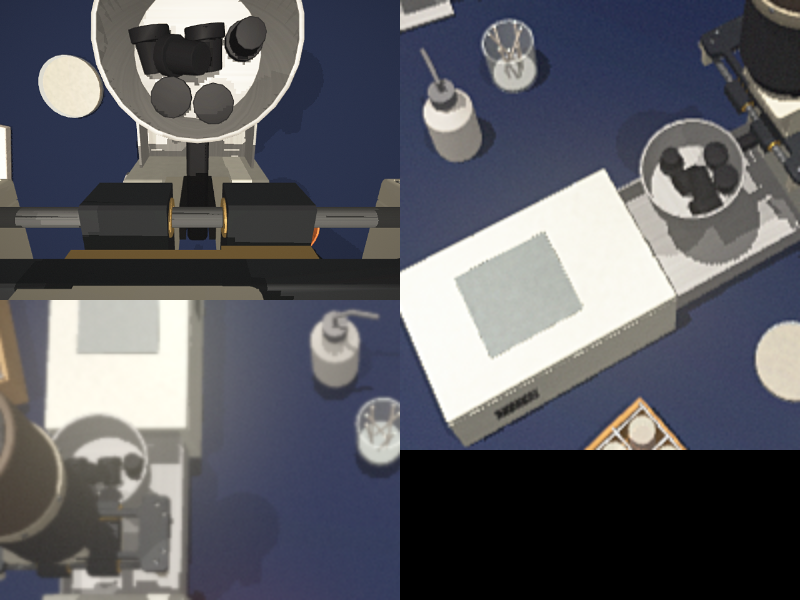

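Six stoppers are visible in the pan, and the pan is centred between the drawer's walls (mid 198 against 197.5). A quick number check of the drawer front after unhooking.

```bash
python3 - <<'E'
from h import *
import pickle
f=pickle.load(open("w3.pkl","rb"));g=cv2.cvtColor(f["color"],cv2.COLOR_BGR2GRAY)
print(g[180:275:2,318].tolist())
for v,z in((204,.12),(224,.12),(186,.038),(262,.103)): print(v,w(f,318,v,z).round(4))
print([w(f,u,195,.084).round(4)[1] for u in (230,412)])
f,t,s=pickle.load(open("w7.pkl","rb"))
print("pan near rim z",[w(f,318,141*1.6,z).round(4)[0] for z in(.235,.23)], "walls",[w(f,u*1.6,150*1.6,.084).round(4) for u in(138,257)])
E
```

```text
[195, 195, 193, 126, 129, 129, 129, 128, 129, 129, 130, 129, 126, 224, 234, 233, 231, 230, 228, 227, 227, 226, 189, 39, 27, 29, 27, 26, 21, 17, 19, 20, 20, 20, 20, 21, 20, 19, 89, 89, 92, 100, 95, 90, 86, 29, 20, 22]
204 [0.4607 0.2766 0.12  ]
224 [0.4464 0.2763 0.12  ]
186 [0.4597 0.2767 0.038 ]
262 [0.4115 0.2757 0.103 ]
[np.float64(0.3456), np.float64(0.2032)]
pan near rim z [np.float64(0.5398), np.float64(0.5384)] walls [array([0.4839, 0.3512, 0.084 ]), array([0.487 , 0.2004, 0.084 ])]
```

>>> step_arm:
  rows:
    - [0, 0.001, -0.02, 0, 0]
    - [0, 0.001, -0.045, 0, 0]
    - [0, 0.001, -0.07, 0, 0]
    - [0, 0.001, -0.09, 0, 0]
    - [0, 0.001, -0.11, 0, 0]
    - [0, 0.001, -0.122, 0, 0]
    - [0, 0.001, -0.13, 0, 0]
    - [0, 0.001, -0.134, 0, 0]
    - [0, 0.001, -0.137, 0, 0]
    - [0, 0.001, -0.1385, 0, 0]
    - [0, 0.001, -0.1385, 0, 0]

```text
t: 15.1
eef_pos: [0.496, 0.2767, 0.067]
ee_rot: [-3.14, -0.002, 0.019]
force: [0.3, -1.5, 4.0]
width: 0.0135
gripper_force: 60.0
```

Contact with the floor is felt (+4 N against −2.6 before). Opening and rising.

>>> step_arm:
  rows:
    - [0, 0, 0, 0, 0.02]
    - [0, 0, 0, 0, 0.03]
    - [0, 0, 0, 0, 0.045]
    - [0, 0, 0, 0, 0.045]
    - [0, 0, 0, 0, 0.045]
    - [0, 0, 0, 0, 0.045]
    - [0, 0, 0, 0, 0.045]
    - [0, 0, 0.015, 0, 0.045]
    - [0, 0, 0.04, 0, 0.045]
    - [0, 0, 0.08, 0, 0.045]
    - [0, 0, 0.13, 0, 0.045]
    - [0, 0, 0.13, 0, 0.045]

```text
t: 16.3
eef_pos: [0.4984, 0.2785, 0.2034]
ee_rot: [-3.135, -0.009, 0.02]
force: [0.7, 0.1, -0.3]
width: 0.0451
gripper_force: 0.0
```

```bash
python3 - <<'E'
from h import *
import pickle
f=grab("wrist");t=grab("top");s=grab("scene");pickle.dump((f,t,s),open("w8.pkl","wb"))
# pan rim: bright ring fit; stoppers: dark pixels inside; and front panel edge
P=lambda x,y,z:px(f,[[x,y,z]])[0].round(1)
c=np.array([.596,.2775]);print("pred rim",P(c[0]+.057,c[1],.096),P(c[0]-.057,c[1],.096),P(c[0],c[1]+.057,.096),P(c[0],c[1]-.057,.096))
g=cv2.cvtColor(f["color"],cv2.COLOR_BGR2GRAY)
u=int(P(c[0],c[1],.041)[0]);print("col",u,g[0:300:3,u+15].tolist())
v=int(P(c[0],c[1]+.057,.096)[1]);print("row",v,g[v,150:500:3].tolist())
u=318;print("front",g[170:290:3,u-60].tolist(), [P(.460,.276,.12),P(.4465,.276,.12),P(.412,.276,.103)])
E
```

```text
pred rim [325.1  -1.2] [320.6 180.2] [238.2  93.7] [407.3  97.3]
col 322 [146, 146, 208, 254, 95, 100, 97, 98, 102, 101, 103, 99, 101, 99, 153, 152, 255, 252, 251, 252, 252, 252, 252, 251, 252, 253, 10, 44, 42, 42, 42, 25, 41, 39, 41, 42, 39, 39, 40, 40, 64, 150, 255, 233, 173, 87, 86, 84, 71, 71, 69, 70, 67, 64, 63, 64, 74, 129, 129, 124, 216, 232, 225, 225, 224, 224, 225, 223, 223, 223, 224, 223, 223, 223, 223, 223, 222, 225, 108, 109, 133, 219, 109, 110, 112, 128, 126, 125, 127, 127, 127, 126, 125, 125, 124, 126, 125, 136, 138, 137]
row 93 [52, 53, 52, 54, 53, 53, 53, 53, 53, 54, 53, 54, 53, 53, 53, 53, 54, 54, 54, 54, 54, 54, 254, 254, 90, 92, 92, 92, 231, 229, 254, 99, 103, 106, 103, 104, 102, 102, 30, 38, 45, 51, 52, 37, 30, 21, 27, 39, 38, 38, 36, 34, 34, 29, 34, 41, 37, 40, 38, 29, 27, 24, 27, 39, 26, 92, 90, 20, 34, 85, 85, 85, 82, 79, 78, 77, 72, 113, 114, 112, 113, 113, 112, 109, 254, 236, 102, 101, 100, 99, 96, 247, 114, 54, 53, 54, 54, 54, 55, 48, 46, 46, 46, 47, 47, 46, 47, 46, 46, 45, 47, 46, 45, 46, 46, 46, 46]
front [245, 245, 245, 245, 245, 245, 245, 245, 245, 244, 245, 244, 245, 245, 245, 244, 244, 246, 152, 154, 154, 154, 154, 154, 155, 109, 109, 109, 129, 130, 131, 128, 129, 129, 130, 130, 128, 131, 134, 47] [array([320.2, 295.1]), array([319.7, 312. ]), array([318.6, 340.3])]
```

The pan stands released where expected (rim rows 8–175, columns 240–402). Moving in front of the bar with closed fingers.

>>> step_arm:
  rows:
    - [-0.05, -0.001, 0, 0, 0]
    - [-0.1, -0.002, 0, 0, 0]
    - [-0.128, -0.003, 0, 0, 0]
    - [-0.128, -0.003, 0, 0, 0]
    - [-0.128, -0.003, 0, 0, 0]
    - [-0.128, -0.003, -0.04, 0, 0]
    - [-0.128, -0.003, -0.08, 0, 0]
    - [-0.128, -0.003, -0.115, 0, 0]
    - [-0.128, -0.003, -0.115, 0, 0]

```text
t: 17.35
eef_pos: [0.366, 0.27, 0.0765]
ee_rot: [3.133, 0.006, 0.017]
force: [-1.2, 0.4, 0.4]
width: 0.0003
gripper_force: 0.0
```

>>> step_arm:
  rows:
    - [0.008, 0, 0, 0, 0]
    - [0.016, 0, 0, 0, 0]
    - [0.024, 0, 0, 0, 0]
    - [0.032, 0, 0, 0, 0]
    - [0.042, 0.001, 0, 0, 0]
    - [0.052, 0.001, 0, 0, 0]
    - [0.064, 0.001, 0, 0, 0]
    - [0.076, 0.001, 0, 0, 0]
    - [0.088, 0.001, 0, 0, 0]
    - [0.1, 0.002, 0, 0, 0]
    - [0.112, 0.002, 0, 0, 0]
    - [0.124, 0.002, 0, 0, 0]
    - [0.136, 0.002, 0, 0, 0]
    - [0.148, 0.002, 0, 0, 0]
    - [0.16, 0.003, 0, 0, 0]
    - [0.172, 0.003, 0, 0, 0]
    - [0.184, 0.003, 0, 0, 0]
    - [0.194, 0.003, 0, 0, 0]
    - [0.202, 0.003, 0, 0, 0]
    - [0.21, 0.003, 0, 0, 0]

```text
t: 19.35
eef_pos: [0.5779, 0.2764, 0.081]
ee_rot: [-3.141, -0.0, 0.019]
force: [-1.6, 1.4, -1.2]
width: 0.0004
gripper_force: 1.0
```

>>> step_arm:
  rows:
    - [0.004, 0, 0, 0, 0]
    - [0.008, 0, 0, 0, 0]
    - [0.012, 0, 0, 0, 0]
    - [0.016, 0, 0, 0, 0]
    - [0.018, 0, 0, 0, 0]
    - [0.018, 0, 0, 0, 0]

```text
t: 19.95
eef_pos: [0.5942, 0.2763, 0.0811]
ee_rot: [3.141, 0.002, 0.019]
force: [-7.3, 2.2, 3.6]
width: -0.0002
gripper_force: 3.5
```

>>> step_arm:
  rows:
    - [0.002, 0, 0, 0, 0]
    - [0.004, 0, 0, 0, 0]
    - [0.005, 0, 0, 0, 0]
    - [0.005, 0, 0, 0, 0]

```text
t: 20.35
eef_pos: [0.5944, 0.2762, 0.081]
ee_rot: [3.14, 0.009, 0.019]
force: [-28.1, 6.5, 15.7]
width: 0.0001
gripper_force: 14.0
```

Hard stop reached: 28 N with no further travel. Backing off, rising, then checking.

>>> step_arm:
  rows:
    - [-0.01, 0, 0, 0, 0]
    - [-0.03, 0, 0, 0, 0]
    - [-0.05, 0, 0, 0, 0]
    - [-0.05, 0, 0.05, 0, 0]
    - [-0.05, 0, 0.1, 0, 0]
    - [-0.05, 0, 0.13, 0, 0]
    - [-0.05, 0, 0.13, 0, 0]
    - [-0.05, 0, 0.13, 0, 0]

```text
t: 21.15
eef_pos: [0.5507, 0.2763, 0.2122]
ee_rot: [-3.14, -0.002, 0.019]
force: [-0.8, -0.2, -0.4]
width: 0.0004
gripper_force: 0.0
```

```bash
python3 - <<'E'
from h import *
f=grab("wrist");g=cv2.cvtColor(f["color"],cv2.COLOR_BGR2GRAY)
P=lambda x,y,z:px(f,[[x,y,z]])[0].round(1)
print(P(.661,.277,.138),P(.648,.277,.12),P(.613,.277,.103))
v0=60;col=g[v0:260,296:301].mean(1).astype(int);d=np.diff(col)
for i in np.nonzero(abs(d)>18)[0]: print(v0+i,d[i],[round(float(w(f,298,v0+i+.5,z)[0]),4) for z in(.138,.12,.103)])
print(arm.get_state()["eef_pos"],arm.get_state()["force"])
E
```

```text
[320.   66.4] [319.3  92.9] [318.  147.8]
66 -31 [0.6607, 0.663, 0.6652]
67 -53 [0.6602, 0.6624, 0.6646]
72 30 [0.6575, 0.6596, 0.6616]
75 30 [0.6559, 0.6579, 0.6597]
76 88 [0.6554, 0.6573, 0.6591]
97 -60 [0.644, 0.645, 0.646]
98 -33 [0.6434, 0.6444, 0.6453]
102 -76 [0.6412, 0.642, 0.6428]
143 25 [0.6176, 0.6166, 0.6157]
144 76 [0.617, 0.616, 0.615]
145 22 [0.6165, 0.6154, 0.6143]
150 21 [0.6135, 0.6121, 0.6109]
158 -20 [0.6086, 0.6069, 0.6053]
159 -56 [0.608, 0.6063, 0.6046]
160 -57 [0.6074, 0.6056, 0.6039]
217 -20 [0.5711, 0.5665, 0.5621]
[0.55010617 0.27593214 0.21087529] [-0.86229589 -0.07783871 -0.26748391]
```

The bar is now at x≈0.610, 198 mm in from its pulled-out position and against the hard stop, and the robot is touching nothing. Handing in.

```bash
python3 -c "
from station import arm
print(arm.job_done())"
```

```text
the job is handed in; nothing more can be done
None
```

The job is handed in (no verdict came back): the steel pan was set down upright and released in the drawer with all six stoppers, and the drawer was pushed to its hard stop, about 198 mm from fully out. After closing I checked only the drawer's position, not the pan inside.

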